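Tip a tray of wrapped chocolates into the feed hopper and dock the empty tray

TASK

Pick up the scoop tray by its handle and tip all five red chocolates over its spout into the feed hopper, without touching the chocolates with the fingers. Then set the empty tray down, without dropping it, flat in the blue dock between the rails, wholly on the plate with its spout at the open front. Leave the jar and the foil roll where they are.

Things in the scene. Friction and masses are not known exactly. Their poses are not given: they have to be found in the camera images.
- tray: Loose aluminium scoop tray, 204 x 150 mm (x, y), 0.4 kg, with five chocolates in it. Origin: on its flat underside below the handle; z up, +x the pouring direction. Floor 4 mm thick, flat from x = -90 to +75 mm. Back wall (x = -90) and side walls 45 mm high, 4 mm thick; no front wall. A black handle bar spans it along y, held by flat straps at the sides.
- tray_grip (a point): Centre of the tray's handle bar, (0, 0, 115 mm) in the tray's frame, axes as the tray's. The bar is a flat blade along y, 142 mm clear between straps, 14 mm thick, 40 mm deep; its depth slants 35 degrees, top edge leaning to the tray's -x, so fingers take it tilted 35 degrees, pointing down and towards the spout. Its edges lie 95 and 135 mm above the underside.
- tray_lip (a point): Middle of the spout lip's edge, (114.5, 0, 18 mm) in the tray's frame, axes as the tray's. The spout is full width; from x = +75 mm the floor rises to it at 20 degrees.
- hopper: Fixed open-topped steel feed hopper on a grey base, 240 mm square, rim 130 mm above the table. Origin: centre of its underside, on the table; z up; its -x side (three round buttons) faces the robot. Mouth 225 (x) x 226 mm (y); the x plates slope in to 170 mm apart at the inner floor, 30 mm above the table; the y plates are upright.
- hopper_mouth (a point): Centre of the hopper's mouth, at rim height (130 mm above the hopper's origin).
- dock: Fixed blue dock plate for the empty tray, 4 mm thick. Rails 18 mm high above the table on both y sides, 166 mm apart inside, and at the rear (inner face x = -100 mm); front open (plate edge x = +100 mm). Origin: on the table, below where the docked tray's origin stands (its underside is 4 mm higher). The docked tray's spout points to the dock's +x.
- jar: Bystander: amber jar, 72 mm across, 100 mm high; origin at the underside's centre.
- foil_roll: Bystander: upright red foil roll, 64 mm across, 110 mm high; origin at the underside's centre.
- choc0: One of five loose red foil-wrapped chocolates in the tray, a blunt cone 46 mm across the foot, 34 mm high, 45 g; origin: centre of the foot.
- choc1: One of five loose red foil-wrapped chocolates in the tray, a blunt cone 46 mm across the foot, 34 mm high, 45 g; origin: centre of the foot.
- choc2: One of five loose red foil-wrapped chocolates in the tray, a blunt cone 46 mm across the foot, 34 mm high, 45 g; origin: centre of the foot.
- choc3: One of five loose red foil-wrapped chocolates in the tray, a blunt cone 46 mm across the foot, 34 mm high, 45 g; origin: centre of the foot.
- choc4: One of five loose red foil-wrapped chocolates in the tray, a blunt cone 46 mm across the foot, 34 mm high, 45 g; origin: centre of the foot.

How it is judged:
By the outcome, as a careful person would: the job done as asked, in the order asked, and still so for the second after the job is handed in, with the robot touching nothing.
It also fails if it takes over 61 s, if anything falls off the work surface, if the arm or the gripper's body presses on something with over 40 N, if the wrist force passes 120 N, or if a joint passes its speed limit or range.

ROBOT

A 6-joint arm with a two-finger parallel gripper is mounted at the origin on the work surface. World frame = base frame: x ahead of the robot, y to its left, z up, the work surface at z = 0. Lengths are in mm, angles in rad, forces in N, time in s.
With the tool pointing down it reaches from about 300 to 875 mm from the base axis. Payload 6.4 kg.
Tool frame: the origin (TCP) lies on the centre line of the jaws, within the pads' length; the fingertips stand 25 mm ahead of it and the grasp point (between the pads) lies 6 mm ahead of it; z points along the fingers, y is the line along which they close (so a half turn about z gives the same grasp; the last joint's range is limited). The gripper opens to 88 mm and grips with 3 to 60 N. Pads are 18 mm wide; open, the fingers measure 123 mm over their backs; the gripper's body (75 mm by 187 mm) begins 45 mm behind the grasp point.
Start: joints at [-1.343, 0.181, 1.607, -0, 1.354, -0.206], TCP at [241.702, -521.748, 263.714] pointing down, gripper open.
Joint ranges: [-2.99, 2.99], [-0.89, 2.07], [0.3, 2.58], [-1.14, 4.28], [0, 2.63], [-3.12, 3.12]. Speed limits (rad/s): [2.57, 2.57, 3.01, 3.14, 3.14, 3.14].

INTERFACE

Orientations are given as a rotation vector (axis times angle).
In Python, from bench import sensors, eyes, job, nets gives the robot as it stands.
- The arm moves only by the tool play_rows, never from a script. Its argument "series" is a list of rows, each a list of 4 numbers: the shift along the tool's x, y, z normalised to -1 to 1, where 1 is 0.04 m, then the turn about the tool's z normalised to -1 to 1, where 1 is 4 degrees. In form: [[tx, ty, tz, roll], ...]. A call has 1 to 10 rows; each row shifts and turns the commanded pose from where the row before left it, along the tool's axes as they then stand; what a row does not reach is not made up. A row lasts 1/8 s, in which the tool goes at most 62.5 mm and 10.7 degrees, less where a joint would pass 70% of its speed; a pose out of reach is approached as far as the arm can. A call with a number of a shift or a turn outside -1 to 1 is refused whole. A call with a gripper value outside its range is refused whole. "claw" is the opening, from 0 (shut) to 1 (fully open), set as the call begins (left out, the last holds). The fingers move at their own pace and stop on an object; "grip_force" is the grip in N (left out, the last holds). Time passes only in rows, so rows that do not move let the fingers close. It gives the time, the measured TCP pose, the force, the opening and the grip force at its end, in the units of the state.
- sensors.read_state(): the state, without advancing time (a new reading comes with each control period).
- eyes.capture(name): name is "side" or "top"; returns a dict with "pixels" (384x512x3 uint8, red, green, blue), "mtx" (3x3 intrinsics, pixels), "rvec" (rotation vector, rad) and "tvec" (3), from world to camera coordinates, as OpenCV has them. Camera axes: x right, y down, z forward; pixel columns grow to the right and rows downward; lengths in mm; the calibration is good to about 2 mm. A picture is of the moment at which its call begins. There is no depth.
- job.sign_off(): hands the job in; it is judged then, once.
Trained networks look in a picture, given as the dict that the camera call returned (one of the last four; its "shot" number tells which), for a name from the list of things; names that differ only in an ending like _2 or _b are one class to them, and where a whole thing is asked for, a point or a joint stands for the part that bears it (a point fixed in the world has none). Each returns a list of dicts, best first, with "confidence" (0 to 1); they miss things now and then, are a little off and sometimes report something else, mostly with a low value. They report only what shows in the picture. A call takes as long as a camera call.
- nets.search_frame(query, picture): "xyz" ([x, y, z] in mm, in world coordinates, good to about 4 mm: the middle of the surface that is visible of it).
- nets.silhouettes(query, picture): "mask" (384x512 bool, what is visible of it).
The state is a dict: "t": time; "joint_positions": joint angles; "qvel": joint speeds; "tau": joint torques, N m; "eef_pos": TCP position; "ee_rot": TCP orientation; "contact_force": force on the tool from outside, world axes, zero at the start; "ft_torque": the same for the moment, N m; "finger_gap": opening from 0.0 (shut) to 1.0 (fully open); "finger_force": force on a finger pad.
Only numpy, scipy, OpenCV 4.12 (cv2) and the standard library are available. Lean on these libraries where they do the work, as an engineer would, in place of code of your own. Each camera call takes 0.05 s, during which the arm holds its last target. There are 200 camera calls.

## Working session

There is one attempt and no reset: what is moved stays moved. The work goes in short steps, Python scripts to look and compute and a tool call to move; the robot and the scene stay as the last step left them, time stands still between calls to the robot, and variables do not carry over. Pictures are saved under pics/ and viewed, at most 10 in all, crops included, and the job is handed in when it is done.

Besides the shell and the picture viewer there is one more tool, called after "Call:" in YAML: its name, and indented under it one key for each argument. play_rows: Moves the arm, as the interface text tells. Scaled input: -1 to 1 covers 0.04 m each way for a shift and 4 degrees each way for a turn. Its arguments: {"type":"object","properties":{"series":{"type":"array","items":{"type":"array","items":{"type":"number"}}},"claw":{"type":"number"},"grip_force":{"type":"number"}},"required":["series"]}

```bash
ls; mkdir -p pics; cat > h.py <<'E'
import numpy as np, cv2
from bench import sensors, eyes, job, nets
def P(c):
    R=cv2.Rodrigues(np.array(c["rvec"],float))[0]; return np.array(c["mtx"])@np.c_[R,np.array(c["tvec"],float).reshape(3)]
def proj(c,X):
    q=P(c)@np.r_[X,1]; return q[:2]/q[2]
def tri(cs,uvs):
    A=[]
    for c,(u,v) in zip(cs,uvs):
        p=P(c);A+= [u*p[2]-p[0],v*p[2]-p[1]]
    X=np.linalg.svd(np.array(A))[2][-1]; return X[:3]/X[3]
def save(c,n): cv2.imwrite("pics/"+n,c["pixels"][:,:,::-1])
E
python3 - <<'E'
from h import *
s=sensors.read_state(); print(s)
a=eyes.capture("top");b=eyes.capture("side")
cv2.imwrite("pics/a.png",cv2.resize(np.hstack([a["pixels"],b["pixels"]])[:,:,::-1],(800,300)))
save(a,"top.png");save(b,"side.png")
for n in ["tray","tray_grip","tray_lip","hopper","hopper_mouth","dock","jar","foil_roll","choc0"]:
    for c,k in((a,"top"),(b,"side")):
        print(n,k,[(np.round(r["xyz"]).tolist(),round(r["confidence"],2)) for r in nets.search_frame(n,c)[:5]])
E
```

```text
pics
{'t': 0.0, 'joint_positions': array([-1.34333866e+00,  1.81493892e-01,  1.60796768e+00, -2.16916003e-05,
        1.35381490e+00, -2.06281625e-01]), 'qvel': array([-0.00062009,  0.00128498,  0.00114521, -0.00054244, -0.00069851,
       -0.00099696]), 'tau': array([-1.78487362e-04, -4.33856642e+01, -3.41849613e+01,  7.01652607e-02,
        3.86496016e-02, -1.07970052e-04]), 'eef_pos': array([ 241.56243563, -521.26745762,  262.85611017]), 'ee_rot': array([-3.06635772e+00, -6.75632908e-01,  6.12374216e-05]), 'contact_force': array([0.80064925, 0.34298808, 0.74038845]), 'ft_torque': array([0.01511326, 0.04331171, 0.0318074 ]), 'finger_force': 0.0, 'finger_gap': 0.9976869270383576}
tray top [([487.0, -293.0, 14.0], 0.9)]
tray side [([470.0, -305.0, 28.0], 0.83)]
tray_grip top [([479.0, -294.0, 15.0], 0.84), ([547.0, 6.0, 29.0], 0.48)]
tray_grip side [([472.0, -304.0, 27.0], 0.75)]
tray_lip top [([480.0, -294.0, 12.0], 0.56)]
tray_lip side [([468.0, -308.0, 25.0], 0.93), ([520.0, -315.0, 28.0], 0.37)]
hopper top [([545.0, 9.0, 31.0], 0.89)]
hopper side [([538.0, -50.0, 78.0], 0.55)]
hopper_mouth top [([545.0, 9.0, 30.0], 0.59)]
hopper_mouth side [([539.0, -50.0, 75.0], 0.85)]
dock top [([420.0, -341.0, 39.0], 0.75), ([487.0, 330.0, 7.0], 0.7)]
dock side [([445.0, 382.0, 7.0], 0.64)]
jar top [([708.0, 266.0, 96.0], 0.89)]
jar side [([708.0, 254.0, 76.0], 0.84)]
foil_roll top [([709.0, -216.0, 110.0], 0.56)]
foil_roll side [([706.0, -243.0, 78.0], 0.88)]
choc0 top [([421.0, -342.0, 37.0], 0.68), ([404.0, -269.0, 38.0], 0.62), ([513.0, -298.0, 37.0], 0.55)]
choc0 side [([404.0, -284.0, 29.0], 0.83), ([455.0, -334.0, 35.0], 0.75), ([421.0, -353.0, 36.0], 0.7), ([518.0, -316.0, 28.0], 0.63), ([452.0, -278.0, 33.0], 0.56)]
```

View pics/top.png

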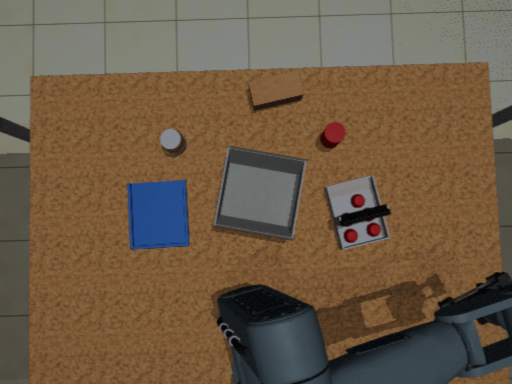

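View pics/side.png

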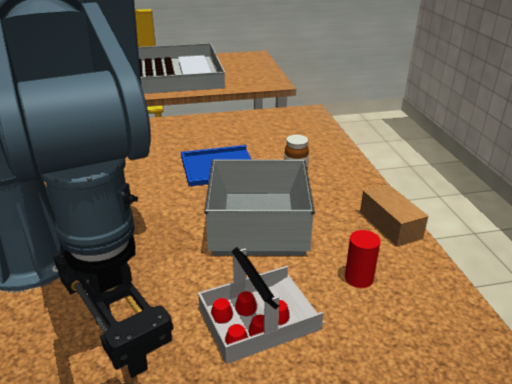

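```bash
python3 - <<'E'
from h import *
a=eyes.capture("top");b=eyes.capture("side")
def ray(c,u,v,z):
    p=P(c);M=p[:,[0,1,3]].copy();M[:,2]+=p[:,2]*z;q=np.linalg.solve(M,[u,v,1]);return q[:2]/q[2]
m=a["pixels"].astype(int); blue=((m[:,:,2]>m[:,:,0]+60)).astype(np.uint8)
cn=max(cv2.findContours(blue,0,2)[0],key=cv2.contourArea)
ap=cv2.approxPolyDP(cn,4,True)[:,0]; print("dock px",ap.tolist(),[np.round(ray(a,*p,10)).tolist() for p in ap])
for n in ["hopper","tray","dock"]:
    r=nets.silhouettes(n,a)
    if r:
        cn=max(cv2.findContours(r[0]["mask"].astype(np.uint8),0,2)[0],key=cv2.contourArea)
        ap=cv2.approxPolyDP(cn,4,True)[:,0]; print(n,r[0]["confidence"],ap.tolist(),[np.round(ray(a,*p,{"hopper":130,"tray":45,"dock":10}[n])).tolist() for p in ap])
t=cv2.resize(a["pixels"][165:260,305:405],(400,380),interpolation=cv2.INTER_CUBIC)
d=cv2.resize(a["pixels"][165:260,110:210],(400,380),interpolation=cv2.INTER_CUBIC)
cv2.imwrite("pics/c1.png",np.hstack([t,d])[:,:,::-1])
s=cv2.resize(b["pixels"][235:365,185:335],(600,520),interpolation=cv2.INTER_CUBIC)
cv2.imwrite("pics/c2.png",s[:,:,::-1])
E
```

```text
dock px [[184, 180], [128, 184], [131, 248], [188, 244]] [[596.0, 248.0], [588.0, 427.0], [385.0, 419.0], [392.0, 239.0]]
hopper 0.59 [[228, 146], [214, 225], [292, 239], [305, 159]] [[681.0, 98.0], [449.0, 145.0], [402.0, -82.0], [635.0, -128.0]]
tray 0.94 [[372, 176], [327, 187], [343, 249], [388, 237], [384, 217], [389, 207], [380, 202]] [[587.0, -343.0], [557.0, -202.0], [364.0, -244.0], [397.0, -384.0], [459.0, -375.0], [489.0, -392.0], [506.0, -364.0]]
dock 0.92 [[184, 180], [128, 184], [132, 248], [189, 243]] [[596.0, 248.0], [588.0, 427.0], [385.0, 416.0], [395.0, 236.0]]
```

View pics/c1.png

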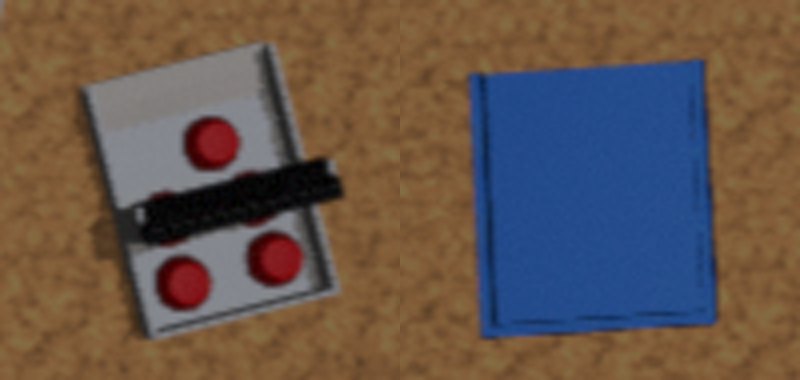

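View pics/c2.png

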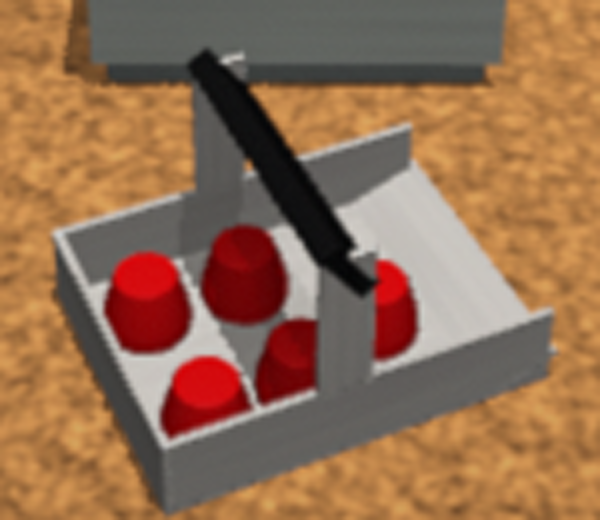

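Call:
play_rows:
  series:
    - [0.98,-0.32,0,0]
    - [0.98,-0.32,0,0]
    - [0.98,-0.32,0,0]
    - [0.98,-0.32,0,0]
    - [0.98,-0.32,0,0]
    - [0.98,-0.32,0,0]
    - [0.98,-0.32,0,0]
    - [0.98,-0.32,0,0]
    - [0.98,-0.32,0,0]
    - [0.98,-0.32,0,0]

```text
t: 2.5
eef_pos: [544.5, -239.8, 263.8]
ee_rot: [3.068, 0.676, 0.0]
contact_force: [0.2, -0.4, 0.8]
finger_gap: 1.0
finger_force: 0.0
```

Call:
play_rows:
  series:
    - [0.98,-0.32,0,0]
    - [0.98,-0.32,0,0]
    - [0.98,-0.32,0,0]
    - [0.98,-0.32,0,0]
    - [0.98,-0.32,0,0]
    - [0.98,-0.32,0,0]
    - [0.98,-0.32,0,0]
    - [0.98,-0.32,0,0]
    - [0.98,-0.32,0,0]
    - [0.98,-0.32,0,0]

```text
t: 3.75
eef_pos: [846.3, 41.0, 263.5]
ee_rot: [-3.068, -0.676, 0.0]
contact_force: [0.7, -0.9, 0.4]
finger_gap: 1.001
finger_force: 0.0
```

Call:
play_rows:
  series:
    - [0.9,0.42,0,0]
    - [0.9,0.42,0,0]
    - [0.9,0.42,0,0]
    - [0.9,0.42,0,0]
    - [0.9,0.42,0,0]

```text
t: 4.38
eef_pos: [941.6, 35.1, 245.9]
ee_rot: [3.049, 0.672, 0.139]
contact_force: [0.0, 0.1, 0.9]
finger_gap: 0.998
finger_force: 0.0
```

```bash
python3 -c "
from h import *
s=sensors.read_state();print(s['joint_positions'],s['eef_pos'],s['ee_rot'])
print(cv2.Rodrigues(s['ee_rot'])[0].round(3))"
```

```text
[-0.09150658  1.08397409  0.2976859   0.01133136  1.66979329  1.04723645] [941.62560962  35.13242586 245.86180809] [3.04878052 0.67166061 0.13949623]
[[ 0.904  0.419  0.091]
 [ 0.42  -0.907  0.003]
 [ 0.084  0.035 -0.996]]
```

Call:
play_rows:
  series:
    - [-0.9,-0.42,0,0]
    - [-0.9,-0.42,0,0]

```text
t: 4.62
eef_pos: [864.8, 35.1, 238.1]
ee_rot: [3.049, 0.671, 0.139]
contact_force: [0.5, 0.5, 1.5]
finger_gap: 1.003
finger_force: 0.0
```

```bash
python3 -c "
from h import *
s=sensors.read_state();print(s['joint_positions'],s['eef_pos'],s['ee_rot'])
print(cv2.Rodrigues(s['ee_rot'])[0].round(3))"
```

```text
[-0.09996106  0.81175583  0.77092586  0.01199962  1.46949935  1.03676166] [864.75966506  35.09667188 238.0624894 ] [3.04902676 0.67125517 0.13854314]
[[ 0.904  0.418  0.09 ]
 [ 0.42  -0.908  0.003]
 [ 0.083  0.035 -0.996]]
```

Call:
play_rows:
  series:
    - [0.9,0.42,-0.2,0]
    - [0.9,0.42,-0.2,0]
    - [0.9,0.42,0,0]
    - [0.9,0.42,0,0]
    - [0.9,0.42,0,0]
    - [0.9,0.42,0,0]
    - [0.9,0.42,0,0]
    - [0.9,0.42,0,0]

```text
t: 5.62
eef_pos: [986.5, 28.3, 250.6]
ee_rot: [3.002, 0.661, 0.375]
contact_force: [-0.3, -0.2, -0.1]
finger_gap: 0.997
finger_force: 0.0
```

```bash
python3 -c "
from h import *
s=sensors.read_state();print(s['joint_positions'],s['eef_pos'],s['ee_rot'])
print(cv2.Rodrigues(s['ee_rot'])[0].round(3))"
```

```text
[-0.10060584  1.08699034  0.29770355  0.03288776  1.51227343  1.03854304] [986.52474408  28.26376632 250.61062125] [3.00206176 0.66149116 0.37494097]
[[ 0.879  0.409  0.244]
 [ 0.419 -0.908  0.008]
 [ 0.225  0.095 -0.97 ]]
```

Call:
play_rows:
  series:
    - [0.92,0.39,0,0]
    - [0.92,0.39,0,0]
    - [0.92,0.39,0,0]
    - [0.92,0.39,0,0]
    - [0.92,0.39,0,0]
    - [0.92,0.39,0,0]
    - [0.92,0.39,0,0]
    - [0.92,0.39,0,0]
    - [0.92,0.39,0,0]

```text
t: 6.75
eef_pos: [1041.1, 31.2, 302.8]
ee_rot: [2.901, 0.639, 0.712]
contact_force: [0.3, -1.1, 0.5]
finger_gap: 0.998
finger_force: 0.0
```

```bash
python3 -c "
from h import *
s=sensors.read_state();print(s['joint_positions'],s['eef_pos'],s['ee_rot'])
print(cv2.Rodrigues(s['ee_rot'])[0].round(3))"
```

```text
[-0.10023155  1.05479047  0.2986321   0.06279901  1.31374798  1.03573641] [1041.0715123    31.17063743  302.78281066] [2.90078689 0.63885098 0.71215676]
[[ 0.804  0.376  0.46 ]
 [ 0.417 -0.909  0.015]
 [ 0.424  0.18  -0.888]]
```

Call:
play_rows:
  series:
    - [0.94,0.33,0,0]
    - [0.94,0.33,0,0]
    - [0.94,0.33,0,0]
    - [0.94,0.33,0,0]
    - [0.94,0.33,0,0]

```text
t: 7.38
eef_pos: [1060.2, 43.9, 358.1]
ee_rot: [2.833, 0.624, 0.886]
contact_force: [-0.0, 0.2, -0.8]
finger_gap: 1.003
finger_force: 0.0
```

```bash
python3 -c "
from h import *
s=sensors.read_state();print(s['joint_positions'],s['eef_pos'],s['ee_rot'])
R=cv2.Rodrigues(s['ee_rot'])[0];print(R.round(3),np.degrees(np.arccos(-R[2,2])),np.degrees(np.arctan2(R[1,2],R[0,2])))"
```

```text
[-0.08858479  1.01330378  0.29872277  0.07310009  1.23172239  1.04532208] [1060.20061335   43.90866482  358.14902032] [2.83309294 0.62434534 0.885695  ]
[[ 0.745  0.352  0.566]
 [ 0.415 -0.91   0.019]
 [ 0.522  0.221 -0.824]] 34.50097891850047 1.9089077903424703
```

```bash
cat >> h.py <<'E'
A0=np.radians(1.9); TL=np.radians(34.5)
def Rz(t): c,s=np.cos(t),np.sin(t); return np.array([[c,-s,0],[s,c,0],[0,0,1.]])
def pose():
    s=sensors.read_state(); return s['eef_pos'],cv2.Rodrigues(s['ee_rot'])[0],s
def psi(R):  # roll relative to reference where tool y lies in tilt plane pointing outward-up (deg)
    z=R[:,2]; h=np.array([0,0,1.]); y0=h-h@z*z; y0/=np.linalg.norm(y0); x0=np.cross(y0,z)
    return np.degrees(np.arctan2(-(R[:,1]@x0),R[:,1]@y0))
def plan(pos,R,targets):
    """targets: list of (tcp xyz, psi deg, nrows) -> rows"""
    rows=[];p=np.array(pos);R=R.copy();ps=psi(R)
    for T,pt,n in targets:
        P0=p.copy();ps0=ps
        for i in range(1,n+1):
            w=P0+(np.array(T)-P0)*i/n; d=R.T@(w-p)/40; dr=(pt-ps0)/n/4
            r=np.round([*d,dr],2); rows.append(r.tolist())
            p=p+R@(r[:3]*40); R=R@Rz(np.radians(r[3]*4)); ps+=r[3]*4
    print("max",np.abs(rows).max(),"end",p.round(1),round(ps,1))
    for i in range(0,len(rows),10): print(rows[i:i+10])
E
python3 - <<'E'
from h import *
p,R,s=pose(); print("psi",psi(R))
a=eyes.capture("top");b=eyes.capture("side")
L=tri([a,b],[(340,220),(236.3,250.5)]);Rr=tri([a,b],[(388.8,210),(275.5,303.8)])
print(L,Rr,(L+Rr)/2,np.degrees(np.arctan2(L[0]-Rr[0],-(L[1]-Rr[1]))),np.linalg.norm(L-Rr))
for z in (18,): 
  for c in [(464.3,-295.9)]:
    yaw=np.radians(12.7);Rt=Rz(yaw)
    for q in [(0,71,115),(0,-71,115),(-90,75,45),(-90,-75,45),(114,75,45),(114,-75,45)]:
        X=Rt@np.array(q)+[*c,0]; print(q,X.round(),proj(a,X).round(1),proj(b,X).round(1))
# ideal roll for blade normal
n=Rz(np.radians(12.7))@[np.cos(np.radians(35)),0,np.sin(np.radians(35))]
z=R[:,2]; y=n-n@z*z; y/=np.linalg.norm(y); print("psi*",psi(np.c_[np.cross(y,z),y,z]), n@z)
E
```

```text
psi 67.05299021554777
[ 448.11782966 -224.13422353  123.74900607] [ 482.27865679 -372.27548722  115.97124233] [ 465.19824322 -298.20485538  119.8601242 ] -167.0147908506495 152.2277561008445
(0, 71, 115) [ 449. -227.  115.] [340.2 221.5] [239.3 254.6]
(0, -71, 115) [ 480. -365.  115.] [386.6 209.5] [271.  301.7]
(-90, 75, 45) [ 360. -243.   45.] [342.7 250.4] [197.3 292.6]
(-90, -75, 45) [ 393. -389.   45.] [389.7 238.2] [225.3 347.2]
(114, 75, 45) [ 559. -198.   45.] [325.6 186.5] [287.9 264.9]
(114, -75, 45) [ 592. -344.   45.] [372.1 174.5] [324.7 311.9]
psi* -8.823470036714674 -0.016914378058569213
```

```bash
python3 - <<'E'
from h import *
p,R,s=pose(); z=R[:,2]; g=np.array([465,-297,116.])
plan(p,R,[(g-86*z,-8.8,20)])
E
```

```text
max 0.95 end [ 416.  -298.6  186.7] -9.0
[[-0.89, 0.06, -0.29, -0.95], [-0.89, -0.0, -0.28, -0.95], [-0.89, -0.06, -0.29, -0.95], [-0.89, -0.12, -0.29, -0.95], [-0.87, -0.18, -0.28, -0.95], [-0.86, -0.23, -0.29, -0.95], [-0.85, -0.29, -0.29, -0.95], [-0.82, -0.35, -0.29, -0.95], [-0.8, -0.4, -0.28, -0.95], [-0.77, -0.45, -0.29, -0.95]]
[[-0.73, -0.5, -0.29, -0.95], [-0.71, -0.55, -0.28, -0.95], [-0.66, -0.6, -0.29, -0.95], [-0.63, -0.64, -0.29, -0.95], [-0.58, -0.68, -0.28, -0.95], [-0.53, -0.71, -0.29, -0.95], [-0.49, -0.75, -0.29, -0.95], [-0.43, -0.78, -0.28, -0.95], [-0.38, -0.8, -0.29, -0.95], [-0.33, -0.84, -0.29, -0.95]]
```

Call:
play_rows:
  series:
    - [-0.89,0.06,-0.29,-0.95]
    - [-0.89,0,-0.28,-0.95]
    - [-0.89,-0.06,-0.29,-0.95]
    - [-0.89,-0.12,-0.29,-0.95]
    - [-0.87,-0.18,-0.28,-0.95]
    - [-0.86,-0.23,-0.29,-0.95]
    - [-0.85,-0.29,-0.29,-0.95]
    - [-0.82,-0.35,-0.29,-0.95]
    - [-0.8,-0.4,-0.28,-0.95]
    - [-0.77,-0.45,-0.29,-0.95]

```text
t: 8.72
eef_pos: [736.4, -128.3, 271.7]
ee_rot: [2.345, 1.436, 0.74]
contact_force: [0.6, -0.5, 0.0]
finger_gap: 0.996
finger_force: 0.0
```

Call:
play_rows:
  series:
    - [-0.73,-0.5,-0.29,-0.95]
    - [-0.71,-0.55,-0.28,-0.95]
    - [-0.66,-0.6,-0.29,-0.95]
    - [-0.63,-0.64,-0.29,-0.95]
    - [-0.58,-0.68,-0.28,-0.95]
    - [-0.53,-0.71,-0.29,-0.95]
    - [-0.49,-0.75,-0.29,-0.95]
    - [-0.43,-0.78,-0.28,-0.95]
    - [-0.38,-0.8,-0.29,-0.95]
    - [-0.33,-0.84,-0.29,-0.95]

```text
t: 9.98
eef_pos: [413.9, -299.5, 186.4]
ee_rot: [1.678, 2.036, 0.539]
contact_force: [0.1, 0.6, -0.6]
finger_gap: 0.996
finger_force: 0.0
```

```bash
python3 - <<'E'
from h import *
p,R,s=pose(); z=R[:,2]; g=np.array([465,-297,116.])
print(p,psi(R),s['joint_positions'],np.degrees(np.arccos(-z[2])),np.degrees(np.arctan2(z[1],z[0])))
plan(p,R,[(g-6*z,-8.8,4)])
a=eyes.capture("top");b=eyes.capture("side")
cv2.imwrite("pics/d.png",np.hstack([cv2.resize(c["pixels"][y:y+150,x:x+150],(400,400)) for c,x,y in((a,290,140),(b,170,200))])[:,:,::-1])
# bar centre & fingertip projected
for X in (g,p+25*z): print(proj(a,X).round(1),proj(b,X).round(1))
E
```

```text
[ 413.86460526 -299.46476219  186.36977732] -9.201014327008147 [-1.1821631  -0.06430491  2.15059595  0.7067662   0.95377904 -1.7654191 ] 34.42437790447824 1.8018403210708185
max 0.51 end [ 461.4 -297.2  121. ] -8.7
[[0.0, 0.02, 0.51, 0.03], [0.01, 0.01, 0.5, 0.03], [-0.0, 0.02, 0.51, 0.03], [0.0, 0.01, 0.5, 0.03]]
[363.8 215.2] [254.7 276.7]
[368.9 227.8] [234.9 259.4]
```

View pics/d.png

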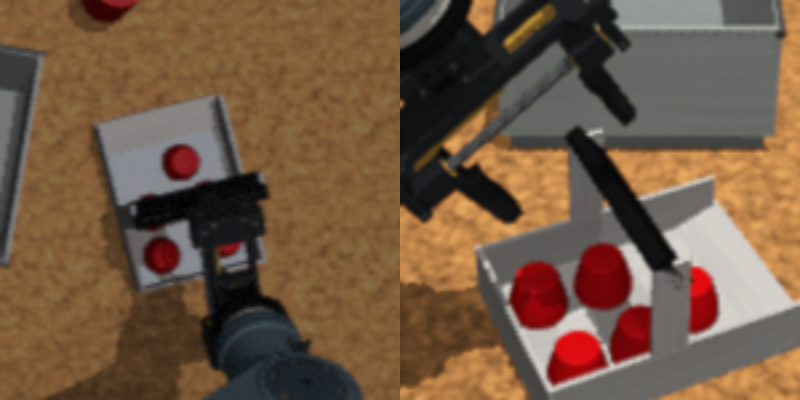

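Call:
play_rows:
  series:
    - [0,0.02,0.51,0.03]
    - [0.01,0.01,0.5,0.03]
    - [0,0.02,0.51,0.03]
    - [0,0.01,0.5,0.03]
    - [0,0,0,0]
  claw: 0.6

```text
t: 10.7
eef_pos: [463.0, -295.2, 120.1]
ee_rot: [1.692, 2.03, 0.546]
contact_force: [-0.1, -0.3, -0.8]
finger_gap: 0.6
finger_force: 0.0
```

Call:
play_rows:
  series:
    - [0,0,0,0]
    - [0,0,0,0]
    - [0,0,0,0]
    - [0,0,0,0]
  claw: 0
  grip_force: 5

```text
t: 11.2
eef_pos: [462.3, -296.8, 121.2]
ee_rot: [1.691, 2.028, 0.544]
contact_force: [-0.8, 0.2, -0.1]
finger_gap: 0.17
finger_force: 0.9
```

Call:
play_rows:
  series:
    - [0,0,0,0]
    - [0,0,0,0.45]
    - [0,0,0,0.45]
    - [0,0,0,0.45]
    - [0,0,0,0.45]
    - [0,0,0,0.45]
    - [0,0,0,0]

```text
t: 12.08
eef_pos: [462.5, -296.6, 120.9]
ee_rot: [1.861, 1.905, 0.595]
contact_force: [-2.2, -1.1, 0.7]
finger_gap: 0.191
finger_force: 5.6
```

Call:
play_rows:
  series:
    - [0,0,0,0]
    - [0,0,0,0]
  claw: 0.4

```text
t: 12.32
eef_pos: [462.4, -295.9, 120.6]
ee_rot: [1.861, 1.906, 0.597]
contact_force: [0.2, 0.7, -0.4]
finger_gap: 0.387
finger_force: 0.0
```

```bash
python3 - <<'E'
from h import *
p,R,s=pose(); z=R[:,2]
print(p,psi(R),s['finger_gap'],s['contact_force'])
def ray(c,u,v,z):
    P_=P(c);M=P_[:,[0,1,3]].copy();M[:,2]+=P_[:,2]*z;q=np.linalg.solve(M,[u,v,1]);return q[:2]/q[2]
a=eyes.capture("top");b=eyes.capture("side")
t=cv2.resize(a["pixels"][160:260,310:410],(400,400),interpolation=cv2.INTER_CUBIC)
cv2.imwrite("pics/e.png",np.hstack([t,cv2.resize(b["pixels"][200:350,170:320],(400,400))])[:,:,::-1])
r=nets.silhouettes("tray",a)[0]["mask"].astype(np.uint8)
ap=cv2.approxPolyDP(max(cv2.findContours(r,0,2)[0],key=cv2.contourArea),4,True)[:,0]
print(ap.tolist(),[np.round(ray(a,*q,45)).tolist() for q in ap])
E
```

```text
[ 462.43730285 -295.94615103  120.61755164] 0.631589887681622 0.38684244794632516 [ 0.17956104  0.74276308 -0.40297174]
[[371, 175], [326, 187], [342, 249], [358, 244], [343, 237], [347, 228], [359, 230], [351, 197], [378, 197]] [[591.0, -340.0], [557.0, -199.0], [364.0, -241.0], [378.0, -290.0], [401.0, -245.0], [428.0, -259.0], [421.0, -295.0], [524.0, -275.0], [521.0, -359.0]]
```

View pics/e.png

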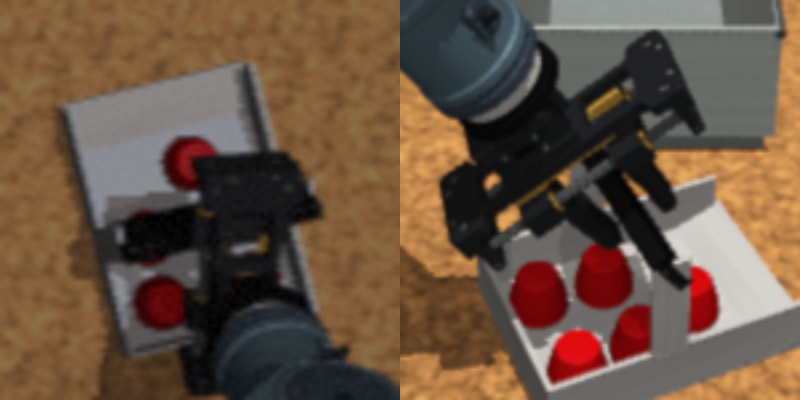

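Call:
play_rows:
  series:
    - [0,0,0,-0.6]
    - [0,0,0,-0.6]
    - [0,0,0,-0.6]
    - [0,0,0,-0.55]
    - [0,0,0,0]

```text
t: 13.1
eef_pos: [462.4, -296.4, 120.8]
ee_rot: [1.684, 2.034, 0.542]
contact_force: [-0.3, 0.4, 0.1]
finger_gap: 0.401
finger_force: 0.0
```

Call:
play_rows:
  series:
    - [0,0,0,0]
    - [0,0,0,0]
    - [0,0,0,0]
    - [0,0,0,0]
  claw: 0
  grip_force: 35

```text
t: 13.6
eef_pos: [462.5, -296.5, 120.9]
ee_rot: [1.684, 2.033, 0.542]
contact_force: [1.5, -0.9, -1.5]
finger_gap: 0.153
finger_force: 34.9
```

Call:
play_rows:
  series:
    - [0,0,0,0.4]
    - [0,0,0,0.4]
    - [0,0,0,0.4]
    - [0,0,0,0.4]
    - [0,0,0,0.4]
    - [0,0,0,0.4]

```text
t: 14.35
eef_pos: [462.8, -297.0, 121.4]
ee_rot: [1.865, 1.901, 0.596]
contact_force: [4.8, -1.3, 4.6]
finger_gap: 0.165
finger_force: 37.5
```

```bash
python3 - <<'E'
from h import *
p,R,s=pose(); z=R[:,2]
print(p,psi(R),s['finger_gap'],s['contact_force'])
a=eyes.capture("top");b=eyes.capture("side")
t=cv2.resize(a["pixels"][160:260,310:410],(400,400),interpolation=cv2.INTER_CUBIC)
cv2.imwrite("pics/f.png",np.hstack([t,cv2.resize(b["pixels"][200:350,170:320],(400,400))])[:,:,::-1])
E
```

```text
[ 462.75788422 -297.0047383   121.39540082] 0.7118105442845309 0.16546035721690652 [ 4.77994484 -1.27829491  4.59929816]
```

View pics/f.png

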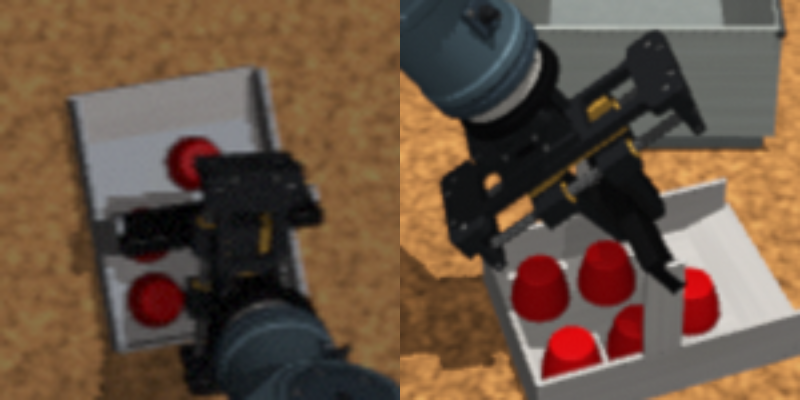

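Call:
play_rows:
  series:
    - [0,0,0,0]
    - [0,0,0,0]
    - [0,0,0,-0.65]
    - [0,0,0,-0.65]
    - [0,0,0,0]
  claw: 0.4

```text
t: 15.08
eef_pos: [461.9, -296.1, 120.2]
ee_rot: [1.769, 1.976, 0.568]
contact_force: [0.5, -0.4, 0.2]
finger_gap: 0.399
finger_force: 0.0
```

Call:
play_rows:
  series:
    - [0,0,0,0]
    - [0,0,0,0]
    - [0,0,0,0]
    - [0,0,0,0]
  claw: 0
  grip_force: 45

```text
t: 15.58
eef_pos: [462.5, -296.4, 120.9]
ee_rot: [1.767, 1.976, 0.568]
contact_force: [1.2, 1.5, 0.2]
finger_gap: 0.155
finger_force: 45.0
```

Call:
play_rows:
  series:
    - [0,0,0,0.45]
    - [0,0,0,0.45]
    - [0,0,0,0.45]
    - [0,0,0,0.45]
    - [0,0,0,0]

```text
t: 16.2
eef_pos: [463.0, -297.4, 121.7]
ee_rot: [1.9, 1.872, 0.607]
contact_force: [4.4, -1.9, 4.8]
finger_gap: 0.162
finger_force: 46.9
```

```bash
python3 - <<'E'
from h import *
p,R,s=pose(); z=R[:,2]
print(p,psi(R),s['finger_gap'],s['contact_force'],s['joint_positions'])
a=eyes.capture("top")
r=nets.silhouettes("tray",a)[0]["mask"].astype(np.uint8)
ap=cv2.approxPolyDP(max(cv2.findContours(r,0,2)[0],key=cv2.contourArea),4,True)[:,0]
print(ap.tolist())
# hopper pour plan: keep tray point q over hopper
z=R[:,2];x0=np.r_[z[:2]/np.hypot(*z[:2]),0]
B=np.c_[x0,np.cross([0,0,1],x0),[0,0,1.]]  # tray axes at psi 0
H=np.array([545,8,0.])
def tcp(ps,q,W):
    Q=cv2.Rodrigues(z*np.radians(ps))[0]@B
    return W-Q@(np.array(q)-[0,0,115])-6*z, Q
for ps in range(0,160,15):
    T,Q=tcp(ps,(114.5,-40,18),H+[0,0,160])
    lo=min((Q@(np.array([cx,cy,cz])-[0,0,115.])+T+6*z)[2] for cx in(-90,75,114.5) for cy in(-75,75) for cz in(0,45))
    print(ps,T.round(),round(lo),Q[2].round(2))
E
```

```text
[ 462.95526271 -297.42584723  121.73854517] 2.551384699492595 0.16180229871059507 [ 4.35731169 -1.90440956  4.78516316] [-1.06757678  0.14357523  2.10489398  0.80912936  0.77007172 -1.61569087]
[[377, 177], [329, 184], [336, 246], [359, 241], [360, 210], [352, 199], [357, 194], [379, 198]]
0 [426.  44. 262.] 142 [0. 0. 1.]
15 [435.  54. 269.] 137 [-0.02  0.15  0.99]
30 [446.  59. 276.] 133 [-0.06  0.28  0.96]
45 [458.  62. 285.] 130 [-0.14  0.4   0.91]
60 [470.  60. 293.] 128 [-0.23  0.49  0.84]
75 [482.  55. 300.] 127 [-0.35  0.55  0.76]
90 [491.  46. 307.] 128 [-0.47  0.57  0.68]
105 [499.  34. 312.] 130 [-0.59  0.55  0.6 ]
120 [504.  21. 315.] 133 [-0.7   0.49  0.52]
135 [506.   6. 316.] 138 [-0.8   0.4   0.45]
150 [505.  -8. 315.] 143 [-0.87  0.28  0.4 ]
```

```bash
python3 - <<'E'
from h import *
p,R,s=pose(); z=R[:,2]
plan(p,R,[(p+[0,0,25],psi(R),2),(p+[-5,20,165],0,5),([426,44,282],0,13)])
E
```

```text
max 0.62 end [426.1  44.  282.1] -0.0
[[0.01, 0.18, -0.26, 0.0], [0.01, 0.17, -0.26, 0.0], [0.12, 0.37, -0.59, -0.13], [0.11, 0.38, -0.59, -0.13], [0.11, 0.37, -0.59, -0.13], [0.11, 0.38, -0.58, -0.13], [0.1, 0.38, -0.59, -0.13], [0.62, -0.04, -0.02, 0.0], [0.62, -0.04, -0.01, 0.0], [0.62, -0.04, -0.02, 0.0]]
[[0.62, -0.04, -0.02, 0.0], [0.62, -0.04, -0.01, 0.0], [0.62, -0.04, -0.02, 0.0], [0.61, -0.04, -0.02, 0.0], [0.62, -0.04, -0.02, 0.0], [0.62, -0.04, -0.01, 0.0], [0.62, -0.04, -0.02, 0.0], [0.62, -0.04, -0.02, 0.0], [0.62, -0.04, -0.01, 0.0], [0.62, -0.03, -0.02, 0.0]]
```

Call:
play_rows:
  series:
    - [0.01,0.18,-0.26,0.0]
    - [0.01,0.17,-0.26,0.0]
    - [0.12,0.37,-0.59,-0.13]
    - [0.11,0.38,-0.59,-0.13]
    - [0.11,0.37,-0.59,-0.13]
    - [0.11,0.38,-0.58,-0.13]
    - [0.1,0.38,-0.59,-0.13]
    - [0.3,-0.02,-0.02,0.0]
  grip_force: 55

```text
t: 17.3
eef_pos: [456.0, -265.1, 287.5]
ee_rot: [1.852, 1.91, 0.591]
contact_force: [0.5, -0.4, -6.8]
finger_gap: 0.156
finger_force: 54.9
```

Call:
play_rows:
  series:
    - [0.62,-0.04,-0.02,0.0]
    - [0.62,-0.04,-0.01,0.0]
    - [0.62,-0.04,-0.02,0.0]
    - [0.61,-0.04,-0.02,0.0]
    - [0.62,-0.04,-0.02,0.0]
    - [0.62,-0.04,-0.01,0.0]
    - [0.62,-0.04,-0.02,0.0]
    - [0.62,-0.04,-0.02,0.0]
    - [0.62,-0.04,-0.01,0.0]
    - [0.62,-0.03,-0.02,0.0]

```text
t: 18.55
eef_pos: [429.8, -15.9, 279.9]
ee_rot: [1.858, 1.915, 0.592]
contact_force: [-0.3, 0.1, -6.0]
finger_gap: 0.157
finger_force: 54.9
```

```bash
python3 - <<'E'
from h import *
p,R,s=pose()
print(p,psi(R),s['finger_gap'],s['contact_force'],s['joint_positions'])
a=eyes.capture("top");b=eyes.capture("side")
cv2.imwrite("pics/g.png",np.hstack([cv2.resize(c["pixels"][y:y+240,x:x+240],(400,400)) for c,x,y in((a,180,100),(b,130,100))])[:,:,::-1])
E
```

```text
[429.76064966 -15.93859037 279.89243978] 0.4274497259641899 0.15739219759891426 [-0.27107882  0.07253477 -6.01589527] [-0.53288276 -0.62370899  2.32572807  0.37990501  0.95626592 -0.70692279]
```

View pics/g.png

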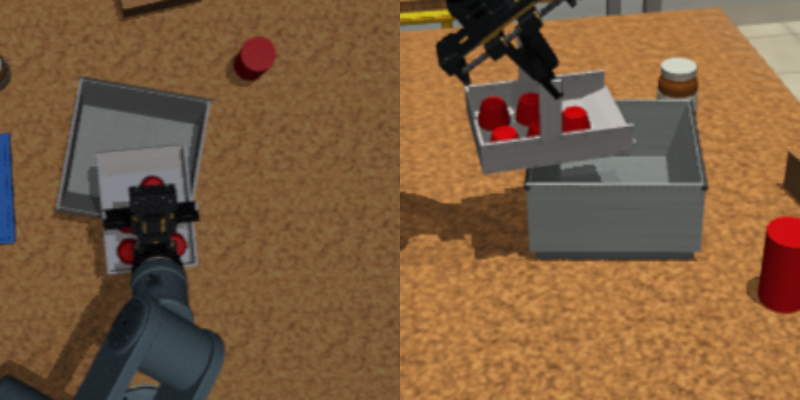

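```bash
cat >> h.py <<'E'
def tcp(R,ps,q,W):
    z=R[:,2];x0=np.r_[z[:2]/np.hypot(*z[:2]),0]
    B=np.c_[x0,np.cross([0,0,1],x0),[0,0,1.]]
    Q=cv2.Rodrigues(z*np.radians(ps))[0]@B
    return np.array(W)-Q@(np.array(q,float)-[0,0,115])-6*z
E
python3 - <<'E'
from h import *
p,R,s=pose()
W=[548,8,170]
plan(p,R,[(tcp(R,k,(114.5,-40,18),W),k,4) for k in range(15,151,15)])
E
```

```text
max 0.94 end [509.6  -7.9 325.5] 149.9
[[0.42, 0.05, 0.05, 0.91], [0.42, 0.02, 0.04, 0.91], [0.42, -0.0, 0.05, 0.91], [0.42, -0.03, 0.04, 0.91], [0.06, 0.07, 0.0, 0.93], [0.06, 0.07, 0.0, 0.93], [0.06, 0.07, 0.0, 0.93], [0.07, 0.06, 0.0, 0.93], [0.06, 0.07, 0.0, 0.94], [0.06, 0.07, 0.0, 0.94]]
[[0.06, 0.07, 0.0, 0.94], [0.07, 0.06, 0.0, 0.94], [0.06, 0.07, 0.0, 0.94], [0.06, 0.07, 0.0, 0.94], [0.07, 0.07, 0.0, 0.94], [0.07, 0.06, 0.0, 0.94], [0.06, 0.07, 0.0, 0.94], [0.06, 0.07, 0.0, 0.94], [0.06, 0.07, 0.0, 0.94], [0.07, 0.06, 0.0, 0.94]]
[[0.06, 0.07, 0.0, 0.93], [0.06, 0.07, 0.0, 0.93], [0.07, 0.07, 0.0, 0.93], [0.06, 0.06, 0.0, 0.93], [0.06, 0.07, 0.0, 0.94], [0.06, 0.07, 0.0, 0.94], [0.07, 0.06, 0.0, 0.94], [0.07, 0.06, 0.0, 0.94], [0.06, 0.07, 0.0, 0.94], [0.06, 0.08, 0.0, 0.94]]
[[0.06, 0.06, 0.0, 0.94], [0.07, 0.06, 0.0, 0.94], [0.06, 0.07, 0.0, 0.94], [0.06, 0.07, 0.0, 0.94], [0.07, 0.07, 0.0, 0.94], [0.07, 0.06, 0.0, 0.94], [0.06, 0.07, 0.0, 0.93], [0.06, 0.07, 0.0, 0.93], [0.06, 0.07, 0.0, 0.93], [0.07, 0.06, 0.0, 0.93]]
```

Call:
play_rows:
  series:
    - [0.42,0.05,0.05,0.91]
    - [0.42,0.02,0.04,0.91]
    - [0.42,0,0.05,0.91]
    - [0.42,-0.03,0.04,0.91]
    - [0.06,0.07,0,0.93]
    - [0.06,0.07,0,0.93]
    - [0.06,0.07,0,0.93]
    - [0.07,0.06,0,0.93]
    - [0.06,0.07,0,0.94]
    - [0.06,0.07,0,0.94]

```text
t: 19.9
eef_pos: [455.9, 56.9, 290.9]
ee_rot: [2.474, 1.279, 0.772]
contact_force: [-0.4, -0.6, -5.2]
finger_gap: 0.152
finger_force: 54.9
```

Call:
play_rows:
  series:
    - [0.06,0.07,0,0.94]
    - [0.07,0.06,0,0.94]
    - [0.06,0.07,0,0.94]
    - [0.06,0.07,0,0.94]
    - [0.07,0.07,0,0.94]
    - [0.07,0.06,0,0.94]
    - [0.06,0.07,0,0.94]
    - [0.06,0.07,0,0.94]
    - [0.06,0.07,0,0.94]
    - [0.07,0.06,0,0.94]

```text
t: 21.15
eef_pos: [485.6, 51.1, 310.9]
ee_rot: [2.909, 0.436, 0.896]
contact_force: [-1.1, -1.2, -5.5]
finger_gap: 0.153
finger_force: 54.9
```

```bash
python3 - <<'E'
from h import *
p,R,s=pose()
print(p,psi(R),s['finger_gap'],s['joint_positions'])
a=eyes.capture("top");b=eyes.capture("side")
cv2.imwrite("pics/h.png",np.hstack([cv2.resize(c["pixels"][y:y+240,x:x+240],(400,400)) for c,x,y in((a,180,100),(b,130,100))])[:,:,::-1])
for c in (a,b): print([(np.round(r["xyz"]).tolist(),round(r["confidence"],2)) for r in nets.search_frame("choc0",c)])
W=[548,8,170]
plan(p,R,[(tcp(R,k,(114.5,-40,18),W),k,4) for k in range(90,151,15)])
E
```

```text
[485.58452016  51.14509257 310.93552631] 74.91512622709031 0.15279526939910235 [-0.22768765 -0.44835365  2.16651201  0.19401314  0.85383216  0.96036236]
[([531.0, 84.0, 229.0], 0.58), ([506.0, 114.0, 245.0], 0.48), ([527.0, 36.0, 201.0], 0.42), ([488.0, 332.0, 6.0], 0.17)]
[([520.0, 34.0, 194.0], 0.81), ([540.0, 59.0, 228.0], 0.57), ([491.0, 76.0, 209.0], 0.55), ([474.0, 112.0, 212.0], 0.53), ([516.0, 97.0, 238.0], 0.47)]
max 0.94 end [509.7  -7.6 325.4] 150.0
[[0.06, 0.05, 0.0, 0.94], [0.06, 0.04, 0.0, 0.94], [0.07, 0.04, 0.01, 0.94], [0.07, 0.03, -0.0, 0.94], [0.06, 0.07, -0.0, 0.94], [0.06, 0.08, -0.0, 0.94], [0.07, 0.06, -0.0, 0.94], [0.07, 0.06, -0.0, 0.94], [0.06, 0.07, -0.0, 0.94], [0.06, 0.08, -0.0, 0.94]]
[[0.06, 0.06, -0.0, 0.94], [0.07, 0.06, -0.0, 0.94], [0.06, 0.07, -0.0, 0.94], [0.06, 0.07, -0.0, 0.94], [0.07, 0.07, -0.0, 0.94], [0.07, 0.06, -0.0, 0.94], [0.06, 0.07, -0.0, 0.93], [0.06, 0.07, -0.0, 0.93], [0.06, 0.07, -0.0, 0.93], [0.07, 0.06, -0.0, 0.93]]
```

View pics/h.png

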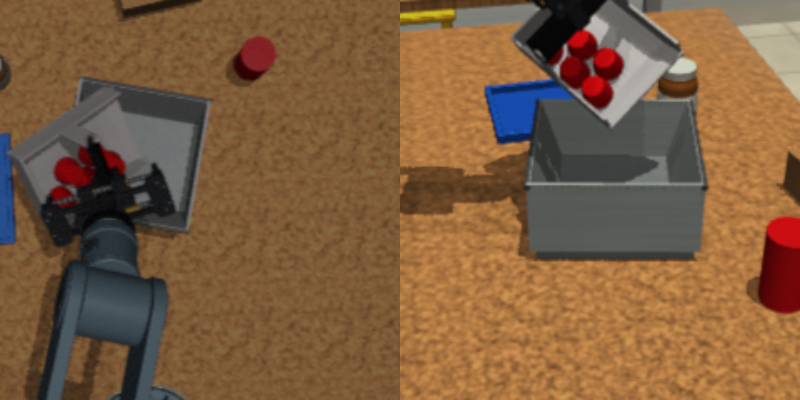

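Call:
play_rows:
  series:
    - [0.06,0.05,0,0.94]
    - [0.06,0.04,0,0.94]
    - [0.07,0.04,0.01,0.94]
    - [0.07,0.03,0,0.94]
    - [0.06,0.07,0,0.94]
    - [0.06,0.08,0,0.94]
    - [0.07,0.06,0,0.94]
    - [0.07,0.06,0,0.94]
    - [0.06,0.07,0,0.94]
    - [0.06,0.08,0,0.94]

```text
t: 22.6
eef_pos: [506.9, 28.5, 325.8]
ee_rot: [-2.843, 0.512, -0.871]
contact_force: [-0.9, -0.3, -4.7]
finger_gap: 0.155
finger_force: 54.9
```

Call:
play_rows:
  series:
    - [0.06,0.06,0,0.94]
    - [0.07,0.06,0,0.94]
    - [0.06,0.07,0,0.94]
    - [0.06,0.07,0,0.94]
    - [0.07,0.07,0,0.94]
    - [0.07,0.06,0,0.94]
    - [0.06,0.07,0,0.93]
    - [0.06,0.07,0,0.93]
    - [0.06,0.07,0,0.93]
    - [0,0,0,0]

```text
t: 23.85
eef_pos: [511.3, -3.9, 328.6]
ee_rot: [-2.454, 1.252, -0.746]
contact_force: [-0.2, -0.6, -3.9]
finger_gap: 0.156
finger_force: 54.9
```

```bash
cat > chk.py <<'E'
from h import *
p,R,s=pose()
print(p,psi(R),s['finger_gap'],s['contact_force'],s['joint_positions'])
for n in("top","side"):
    c=eyes.capture(n);print(n,[(np.round(r["xyz"]).tolist(),round(r["confidence"],2)) for r in nets.search_frame("choc0",c)])
    m=c["pixels"].astype(int);k=((m[:,:,0]>90)&(m[:,:,1]<50)&(m[:,:,2]<50)).astype(np.uint8)
    n_,_,st,ce=cv2.connectedComponentsWithStats(k);print([(ce[i].round().tolist(),int(st[i,4])) for i in range(1,n_) if st[i,4]>8])
E
python3 chk.py
```

```text
[511.27016553  -3.89274095 328.55145591] 145.9517885012838 0.15582212563045178 [-0.19879858 -0.58309029 -3.90653483] [-0.37002801 -0.39718237  2.10008147  0.28736083  0.89735955  2.02666579]
top [([586.0, -87.0, 62.0], 0.64), ([599.0, 22.0, 310.0], 0.58), ([534.0, -83.0, 61.0], 0.42)]
[([334.0, 132.0], 337), ([292.0, 176.0], 40), ([290.0, 194.0], 83), ([289.0, 216.0], 11)]
side [([547.0, 13.0, 59.0], 0.62)]
[([259.0, 205.0], 91), ([364.0, 257.0], 1312)]
```

```bash
python3 - <<'E'
from h import *
p,R,s=pose();k=psi(R)
plan(p,R,[(p+[-10,0,40],k-8,2),([500,165,345],k-78,18),([490,333,270],0,20)])
E
```

```text
max 1.0 end [490.1 333.  270.1] 0.1
[[0.1, -0.15, -0.48, -1.0], [0.1, -0.15, -0.49, -1.0], [-0.18, -0.15, 0.03, -0.97], [-0.18, -0.15, 0.03, -0.97], [-0.16, -0.17, 0.03, -0.97], [-0.15, -0.18, 0.03, -0.97], [-0.13, -0.19, 0.03, -0.97], [-0.13, -0.2, 0.03, -0.97], [-0.11, -0.21, 0.04, -0.97], [-0.09, -0.21, 0.03, -0.97]]
[[-0.08, -0.22, 0.03, -0.97], [-0.07, -0.23, 0.03, -0.97], [-0.05, -0.23, 0.03, -0.97], [-0.04, -0.23, 0.03, -0.97], [-0.02, -0.23, 0.03, -0.97], [0.0, -0.23, 0.03, -0.97], [0.01, -0.24, 0.03, -0.97], [0.03, -0.23, 0.03, -0.97], [0.04, -0.23, 0.03, -0.97], [0.06, -0.23, 0.03, -0.97]]
[[0.03, -0.22, 0.07, -0.85], [0.03, -0.21, 0.08, -0.85], [0.05, -0.21, 0.07, -0.85], [0.07, -0.21, 0.08, -0.85], [0.07, -0.21, 0.07, -0.85], [0.09, -0.19, 0.08, -0.85], [0.1, -0.2, 0.07, -0.85], [0.11, -0.19, 0.08, -0.85], [0.12, -0.18, 0.07, -0.85], [0.13, -0.17, 0.07, -0.85]]
[[0.14, -0.17, 0.08, -0.85], [0.16, -0.15, 0.07, -0.85], [0.16, -0.15, 0.08, -0.85], [0.16, -0.14, 0.07, -0.85], [0.18, -0.13, 0.08, -0.85], [0.19, -0.11, 0.07, -0.85], [0.19, -0.11, 0.08, -0.85], [0.19, -0.09, 0.07, -0.85], [0.2, -0.08, 0.07, -0.85], [0.21, -0.07, 0.08, -0.85]]
```

Call:
play_rows:
  series:
    - [0.1,-0.15,-0.48,-1.0]
    - [0.1,-0.15,-0.49,-1.0]
    - [-0.18,-0.15,0.03,-0.97]
    - [-0.18,-0.15,0.03,-0.97]
    - [-0.16,-0.17,0.03,-0.97]
    - [-0.15,-0.18,0.03,-0.97]
    - [-0.13,-0.19,0.03,-0.97]
    - [-0.13,-0.2,0.03,-0.97]
    - [-0.11,-0.21,0.04,-0.97]
    - [-0.09,-0.21,0.03,-0.97]

```text
t: 25.3
eef_pos: [501.1, 71.9, 358.2]
ee_rot: [-2.889, 0.375, -0.89]
contact_force: [-0.0, -0.9, -4.4]
finger_gap: 0.157
finger_force: 54.9
```

Call:
play_rows:
  series:
    - [-0.08,-0.22,0.03,-0.97]
    - [-0.07,-0.23,0.03,-0.97]
    - [-0.05,-0.23,0.03,-0.97]
    - [-0.04,-0.23,0.03,-0.97]
    - [-0.02,-0.23,0.03,-0.97]
    - [0.0,-0.23,0.03,-0.97]
    - [0.01,-0.24,0.03,-0.97]
    - [0.03,-0.23,0.03,-0.97]
    - [0.04,-0.23,0.03,-0.97]
    - [0.06,-0.23,0.03,-0.97]

```text
t: 26.55
eef_pos: [500.0, 165.6, 345.1]
ee_rot: [2.842, 0.604, 0.886]
contact_force: [-0.5, 0.5, -3.6]
finger_gap: 0.159
finger_force: 54.9
```

Call:
play_rows:
  series:
    - [0.03,-0.22,0.07,-0.85]
    - [0.03,-0.21,0.08,-0.85]
    - [0.05,-0.21,0.07,-0.85]
    - [0.07,-0.21,0.08,-0.85]
    - [0.07,-0.21,0.07,-0.85]
    - [0.09,-0.19,0.08,-0.85]
    - [0.1,-0.2,0.07,-0.85]
    - [0.11,-0.19,0.08,-0.85]
    - [0.12,-0.18,0.07,-0.85]
    - [0.13,-0.17,0.07,-0.85]

```text
t: 27.8
eef_pos: [495.1, 249.4, 307.6]
ee_rot: [2.422, 1.341, 0.763]
contact_force: [0.0, -0.4, -2.6]
finger_gap: 0.158
finger_force: 54.9
```

Call:
play_rows:
  series:
    - [0.14,-0.17,0.08,-0.85]
    - [0.16,-0.15,0.07,-0.85]
    - [0.16,-0.15,0.08,-0.85]
    - [0.16,-0.14,0.07,-0.85]
    - [0.18,-0.13,0.08,-0.85]
    - [0.19,-0.11,0.07,-0.85]
    - [0.19,-0.11,0.08,-0.85]
    - [0.19,-0.09,0.07,-0.85]
    - [0.2,-0.08,0.07,-0.85]
    - [0.21,-0.07,0.08,-0.85]

```text
t: 29.05
eef_pos: [490.6, 333.4, 270.1]
ee_rot: [1.85, 1.914, 0.592]
contact_force: [-0.3, 0.2, -3.6]
finger_gap: 0.153
finger_force: 54.9
```

```bash
python3 chk.py; python3 - <<'E'
from h import *
p,R,s=pose();z=R[:,2];print(np.degrees(np.arccos(-z[2])),np.degrees(np.arctan2(z[1],z[0])))
a=eyes.capture("top");b=eyes.capture("side")
r=nets.silhouettes("tray",a)[0]["mask"].astype(np.uint8)
ap=cv2.approxPolyDP(max(cv2.findContours(r,0,2)[0],key=cv2.contourArea),4,True)[:,0];print(ap.tolist())
g=p+6*z; B=Rz(np.arctan2(z[1],z[0]))
for q in[(-90,75,45),(-90,-75,45),(114,75,45),(114,-75,45)]: X=g+B@(np.array(q)-[0,0,115.]);print(q,proj(a,X).round(1),proj(b,X).round(1))
cv2.imwrite("pics/i.png",np.hstack([cv2.resize(c["pixels"][y:y+200,x:x+200],(400,400),interpolation=cv2.INTER_CUBIC) for c,x,y in((a,110,90),(b,150,60))])[:,:,::-1])
E
```

```text
[490.61203752 333.43793507 270.12253116] -0.04780770003182831 0.15272259114079795 [-0.27895543  0.1503913  -3.61115231] [ 0.52783324 -0.02545912  1.92058653 -0.40632315  0.74599568  0.72380697]
top [([586.0, -74.0, 61.0], 0.75), ([535.0, -84.0, 62.0], 0.65), ([494.0, -29.0, 66.0], 0.62), ([458.0, -68.0, 64.0], 0.59), ([542.0, 21.0, 66.0], 0.57), ([552.0, 21.0, 30.0], 0.27)]
[([334.0, 132.0], 340), ([289.0, 177.0], 103), ([256.0, 192.0], 89), ([290.0, 193.0], 87), ([272.0, 208.0], 104), ([284.0, 219.0], 107)]
side []
[([260.0, 205.0], 100), ([365.0, 257.0], 1254)]
34.38723895871679 1.903238106490778
[[116, 174], [116, 191], [143, 191], [150, 240], [172, 240], [169, 171]]
(-90, 75, 45) [118.8 244.8] [183.6  99.2]
(-90, -75, 45) [172.6 241.4] [190.5 119.9]
(114, 75, 45) [115.7 172.1] [251.7  93.4]
(114, -75, 45) [169.  168.7] [264.5 113. ]
```

View pics/i.png

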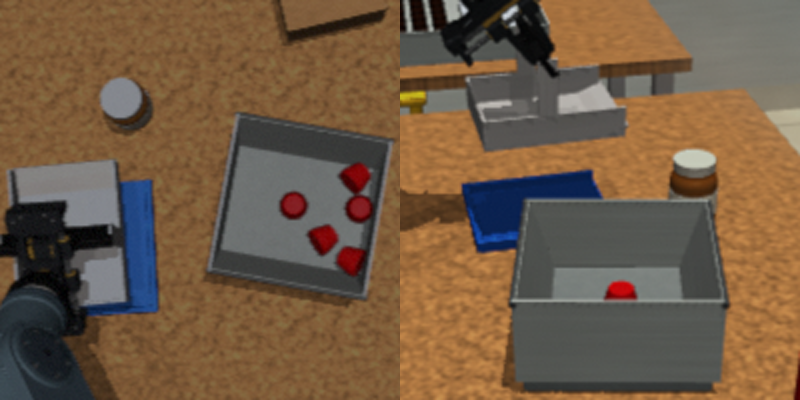

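```bash
python3 - <<'E'
from h import *
a=eyes.capture("top");b=eyes.capture("side")
for u,v in[((131.5,248.5),(182,152)),((188.5,244.5),(190,184)),((128,184),(249,147))]: print(tri([a,b],[u,v]).round(1))
p,R,s=pose();z=R[:,2]
for q in [(-107,90,18),(-107,-90,18),(100,90,18),(100,-90,4),(100,-90,18)]:
    X=Rz(np.radians(2.5))@np.array(q,float)+[493.5,333.4,0];print(q,proj(a,X).round(1),proj(b,X).round(1))
plan(p,R,[([492,333.4,160],0,6),([492,333.4,134],0,3)])
E
```

```text
[384.2 415.6  18.3]
[390.9 237.8   7.2]
[594.1 426.3   8.8]
(-107, 90, 18) [130.6 248.8] [181.2 151.7]
(-107, -90, 18) [187.7 244.6] [189.5 180.6]
(100, 90, 18) [127.1 183.4] [245.8 144.5]
(100, -90, 4) [184.3 179.7] [260.2 175.9]
(100, -90, 18) [183.6 179.3] [260.3 171.8]
max 0.39 end [492.  333.2 134.3] -0.0
[[0.0, -0.26, 0.38, -0.01], [0.0, -0.25, 0.39, -0.01], [0.01, -0.26, 0.38, -0.01], [-0.0, -0.25, 0.38, -0.01], [0.0, -0.26, 0.39, -0.01], [0.0, -0.26, 0.38, -0.01], [0.0, -0.12, 0.18, 0.0], [0.0, -0.12, 0.18, 0.0], [0.0, -0.12, 0.17, 0.0]]
```

Call:
play_rows:
  series:
    - [-0.02,-0.26,0.38,0]
    - [-0.02,-0.25,0.39,0]
    - [0,-0.26,0.38,0]
    - [-0.02,-0.25,0.38,0]
    - [0,-0.26,0.39,0]
    - [0,-0.26,0.38,0]
    - [0,-0.12,0.18,0.0]
    - [0,-0.12,0.18,0.0]
    - [0,-0.12,0.17,0.0]
    - [0,0,0,0]

```text
t: 30.75
eef_pos: [491.7, 330.6, 133.4]
ee_rot: [1.854, 1.912, 0.592]
contact_force: [0.1, -1.1, -2.7]
finger_gap: 0.155
finger_force: 54.9
```

```bash
python3 - <<'E'
from h import *
p,R,s=pose();z=R[:,2];print(p,s['contact_force'])
a=eyes.capture("top");b=eyes.capture("side")
r=nets.silhouettes("tray",a)[0]["mask"].astype(np.uint8)
ap=cv2.approxPolyDP(max(cv2.findContours(r,0,2)[0],key=cv2.contourArea),3,True)[:,0];print(ap.tolist())
g=p+6*z; B=Rz(np.arctan2(z[1],z[0]))
for q in[(-90,75,45),(-90,-75,45),(114,75,45),(114,-75,45)]: X=g+B@(np.array(q)-[0,0,115.]);print(q,proj(a,X).round(1),proj(b,X).round(1))
m=a["pixels"].astype(int); bl=((m[:,:,2]>m[:,:,0]+50))
for v in (185,195,205,215,225,235): print(v,np.flatnonzero(bl[v,110:210])+110)
plan(p,R,[([p[0],p[1],125.5],0,4)])
E
```

```text
[491.66127001 330.56699347 133.35950264] [ 0.11001834 -1.09938383 -2.74988947]
[[129, 179], [130, 195], [157, 195], [155, 207], [160, 213], [161, 240], [182, 237], [177, 176]]
(-90, 75, 45) [132.3 242.7] [187.3 141.7]
(-90, -75, 45) [181.1 239.7] [194.1 165.1]
(114, 75, 45) [129.4 176.6] [252.2 135.1]
(114, -75, 45) [177.8 173.6] [264.3 157.2]
185 [179 180 181 182 183 184 185]
195 [179 180 181 182 183 184 185]
205 [180 181 182 183 184 185 186]
215 [181 182 183 184 185 186 187]
225 [130 182 183 184 185 186 187]
235 [183 184 185 186 187 188]
max 0.04 end [491.6 330.6 125.6] -0.0
[[-0.0, -0.03, 0.04, -0.01], [-0.0, -0.03, 0.04, -0.01], [-0.0, -0.02, 0.04, -0.01], [-0.0, -0.03, 0.04, -0.01]]
```

Call:
play_rows:
  series:
    - [0,-0.03,0.04,0]
    - [0,-0.03,0.04,0]
    - [0,-0.03,0.04,0]
    - [0,-0.03,0.04,0]
    - [0,0,0,0]

```text
t: 31.52
eef_pos: [492.1, 331.4, 126.9]
ee_rot: [1.853, 1.911, 0.596]
contact_force: [-2.4, 2.0, 3.1]
finger_gap: 0.152
finger_force: 54.9
```

Call:
play_rows:
  series:
    - [0,0,0,0]
    - [0,-0.01,0.02,0]
    - [0,-0.01,0.02,0]
    - [0,0,0,0]
  grip_force: 6

```text
t: 32.02
eef_pos: [492.7, 332.0, 125.6]
ee_rot: [1.852, 1.911, 0.599]
contact_force: [-3.1, 4.5, 6.0]
finger_gap: 0.159
finger_force: 6.0
```

Call:
play_rows:
  series:
    - [0,0,0,0]
    - [0,0,0,0]
    - [0,0,0,0]
  claw: 0.5

```text
t: 32.4
eef_pos: [491.6, 330.3, 123.7]
ee_rot: [1.855, 1.911, 0.592]
contact_force: [-0.6, 0.5, -0.4]
finger_gap: 0.475
finger_force: 0.0
```

```bash
python3 - <<'E'
from h import *
p,R,s=pose();z=R[:,2];print(p,s['contact_force'],s['finger_gap'])
a=eyes.capture("top");b=eyes.capture("side")
r=nets.silhouettes("tray",a)[0]["mask"].astype(np.uint8)
ap=cv2.approxPolyDP(max(cv2.findContours(r,0,2)[0],key=cv2.contourArea),3,True)[:,0];print(ap.tolist())
B=Rz(np.radians(2.2))
for q in[(-90,75,45),(-90,-75,45),(114,75,45),(114,-75,45)]: X=B@np.array(q)+[495,331,4];print(q,proj(a,X).round(1),proj(b,X).round(1))
plan(p,R,[(p-90*z,0,5),(p-90*z+[-40,0,120],0,4)])
E
```

```text
[491.63326769 330.28285308 123.73295015] [-0.62379653  0.51478318 -0.37058669] 0.47467392402707426
[[130, 179], [131, 195], [158, 195], [163, 238], [181, 238], [177, 176]]
(-90, 75, 45) [133.1 242.8] [187.3 144.5]
(-90, -75, 45) [181.7 239.5] [194.5 168. ]
(114, 75, 45) [129.9 177. ] [251.9 137.7]
(114, -75, 45) [178.  173.8] [264.3 159.9]
max 0.76 end [401.  328.6 318.1] 0.1
[[0.0, 0.0, -0.45, -0.01], [0.0, 0.0, -0.45, -0.01], [-0.0, -0.0, -0.45, -0.01], [-0.0, -0.0, -0.45, -0.01], [-0.0, -0.0, -0.45, -0.01], [0.01, 0.22, -0.76, 0.01], [0.01, 0.21, -0.76, 0.01], [0.0, 0.22, -0.76, 0.01], [0.01, 0.22, -0.76, 0.01]]
```

Call:
play_rows:
  series:
    - [0,0,-0.45,0]
    - [0,0,-0.45,0]
    - [0,0,-0.45,0]
    - [0,0,-0.45,0]
    - [0,0,-0.45,0]
    - [0,0.22,-0.76,0]
    - [-0.5,0.2,-0.76,0]
    - [-0.9,0.2,-0.3,0]
    - [-1,0,0,0]
    - [-1,0,0,0]

```text
t: 33.8
eef_pos: [424.3, 191.5, 272.7]
ee_rot: [1.853, 1.911, 0.595]
contact_force: [0.1, -0.8, -0.2]
finger_gap: 0.5
finger_force: 0.0
```

Call:
play_rows:
  series:
    - [-1,0,0,0]
    - [-1,0,0,0]
    - [-1,0,0,0]
    - [-1,0,0,0]
    - [0,0,0,0]

```text
t: 34.42
eef_pos: [429.7, 29.0, 272.4]
ee_rot: [1.86, 1.902, 0.591]
contact_force: [-0.1, -0.2, -0.1]
finger_gap: 0.496
finger_force: 0.0
```

```bash
python3 - <<'E'
from h import *
from scipy.optimize import least_squares
a=eyes.capture("top");b=eyes.capture("side")
save(a,"j.png");save(b,"k.png")
for c,n in((a,"t"),(b,"s")):
    r=nets.silhouettes("tray",c)[0]["mask"].astype(np.uint8)
    ap=cv2.approxPolyDP(max(cv2.findContours(r,0,2)[0],key=cv2.contourArea),2.5,True)[:,0];print(n,ap.tolist())
    B=Rz(np.radians(2.2))
    for q in[(-90,75,45),(-90,-75,45),(114,75,45),(114,-75,45),(-90,-75,0),(75,-75,0),(0,75,135),(0,-75,135)]: X=B@np.array(q)+[495,331,4];print(q,proj(c,X).round(1))
m=a["pixels"].astype(int); bl=((m[:,:,2]>m[:,:,0]+40))
for v in (185,195,205,215,225,235,240,243,246): print(v,(np.flatnonzero(bl[v,110:210])+110).tolist())
E
```

```text
t [[176, 174], [129, 179], [131, 207], [124, 210], [124, 217], [132, 220], [135, 242], [183, 237]]
(-90, 75, 45) [133.1 242.8]
(-90, -75, 45) [181.7 239.5]
(114, 75, 45) [129.9 177. ]
(114, -75, 45) [178.  173.8]
(-90, -75, 0) [183.9 239.1]
(75, -75, 0) [181.  187.4]
(0, 75, 135) [123.7 212.8]
(0, -75, 135) [175.1 209.3]
s [[188, 146], [189, 160], [196, 177], [208, 176], [213, 159], [258, 158], [249, 138], [229, 138], [212, 118], [212, 140], [205, 147], [199, 144]]
(-90, 75, 45) [187.3 144.5]
(-90, -75, 45) [194.5 168. ]
(114, 75, 45) [251.9 137.7]
(114, -75, 45) [264.3 159.9]
(-90, -75, 0) [195.4 181.7]
(75, -75, 0) [251.3 174.9]
(0, 75, 135) [215.2 114.5]
(0, -75, 135) [225.  135.9]
185 [128, 179, 180, 181, 182, 183, 184, 185]
195 [128, 129, 180, 181, 182, 183, 184, 185]
205 [128, 129, 181, 182, 183, 184, 185, 186]
215 [181, 182, 183, 184, 185, 186, 187]
225 [129, 130, 131, 182, 183, 184, 185, 186, 187]
235 [130, 131, 183, 184, 185, 186, 187, 188]
240 [130, 131, 132, 164, 165, 166, 167, 168, 169, 170, 171, 172, 173, 174, 175, 176, 177, 178, 179, 180, 181, 182, 183, 184, 185, 186, 187, 188]
243 [130, 131, 132, 134, 135, 136, 137, 138, 139, 140, 141, 142, 143, 144, 145, 146, 147, 148, 149, 150, 151, 152, 153, 154, 155, 156, 157, 158, 159, 160, 161, 162, 163, 164, 165, 166, 167, 168, 169, 170, 171, 172, 173, 174, 175, 176, 177, 178, 179, 180, 181, 182, 183, 184, 185, 186, 187, 188]
246 [130, 131, 132, 133, 134, 135, 136, 137, 138, 139, 140, 141, 142, 143, 144, 145, 146, 147, 148, 149, 150, 151, 152, 153, 154, 155, 156, 157, 158, 159, 160, 161, 162, 163, 164, 165, 166, 167, 168, 169, 170, 171, 172, 173, 174]
```

```bash
python3 - <<'E'
from h import *
from scipy.optimize import least_squares
a=eyes.capture("top");b=eyes.capture("side")
C={'bl':(-90,75,45),'br':(-90,-75,45),'fl':(114,75,45),'fr':(114,-75,45)}
obs=[(a,'fr',(176.5,174)),(a,'fl',(129,178.5)),(a,'bl',(134.5,242.5)),(a,'br',(183,238)),(b,'bl',(188,145.5)),(b,'fl',(250,138))]
def f(v):
    R=Rz(v[3])@cv2.Rodrigues(np.array([v[4],v[5],0]))[0]
    return np.concatenate([proj(c,R@np.array(C[k],float)+v[:3])-o for c,k,o in obs]+[v[4:]*20])
r=least_squares(f,[495,331,4,.05,0,0]);print(r.x[:3].round(1),np.degrees(r.x[3:]).round(1),r.fun.round(1))
for n in("jar","foil_roll","choc0"):print(n,[(np.round(q["xyz"]).tolist(),round(q["confidence"],2)) for q in nets.search_frame(n,a)])
# columns of brightness change across side view tray near wall
g=cv2.cvtColor(b["pixels"],cv2.COLOR_RGB2HSV)
for u in (198,202,206,210): print(u,[tuple(int(t) for t in g[v,u]) for v in range(160,188,2)])
E
```

```text
[4.952e+02 3.318e+02 2.000e-01] [4.4 0.7 0.4] [ 0.3 -1.  -0.2 -0.5 -0.1  0.9 -0.2  0.2 -1.2  0.2  0.9  0.2  0.3  0.1]
jar [([710.0, 265.0, 96.0], 0.63)]
foil_roll [([709.0, -222.0, 112.0], 0.59)]
choc0 [([461.0, -70.0, 63.0], 0.66), ([583.0, -73.0, 65.0], 0.6), ([538.0, -80.0, 62.0], 0.57), ([493.0, -27.0, 61.0], 0.52), ([542.0, 20.0, 65.0], 0.45)]
198 [(15, 11, 187), (18, 13, 189), (17, 12, 186), (18, 14, 181), (18, 14, 92), (24, 14, 92), (23, 11, 93), (24, 14, 94), (20, 16, 94), (114, 86, 113), (110, 217, 155), (110, 227, 81), (113, 184, 79), (14, 156, 190)]
202 [(17, 12, 189), (17, 12, 189), (20, 12, 185), (13, 13, 172), (23, 11, 92), (23, 11, 92), (15, 11, 93), (23, 11, 93), (20, 16, 95), (110, 163, 139), (110, 223, 97), (109, 233, 81), (116, 115, 71), (15, 162, 159)]
206 [(17, 12, 188), (18, 14, 188), (21, 14, 186), (20, 16, 143), (18, 14, 91), (24, 14, 92), (18, 14, 93), (18, 14, 93), (15, 11, 94), (110, 209, 170), (110, 221, 91), (110, 227, 82), (1, 78, 104), (15, 161, 176)]
210 [(19, 13, 163), (19, 12, 165), (17, 14, 165), (30, 10, 100), (20, 13, 59), (30, 10, 49), (0, 0, 44), (45, 12, 43), (60, 7, 38), (0, 0, 35), (40, 16, 47), (50, 14, 54), (45, 11, 94), (50, 9, 88)]
```

```bash
python3 -c "
from bench import job
print(job.sign_off())"
```

```text
the job is handed in; nothing more can be done
None
```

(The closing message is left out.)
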